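Pack the seventh suction cup into the round tin

TASK

Pack all seven suction cups into the shallow round tin, one in the middle and six around it, each lying flat on the tin's floor with its stem up. The six already inside have drifted so that there is no room for the seventh: slide them together along the wall, without lifting any of them out, then set the loose one down in the gap that opens. Leave the jar and the feeding cone where they stand.

Things in the scene. Friction and masses are not known exactly. Their poses are not given: they have to be found in the camera images.
- tin_center (a point): shallow round aluminium tin, open, fixed: 154 mm wide inside, wall 2 mm thick and 16 mm high, floor 2 mm thick. Point: centre of the inner floor, z up. Six cups stand in it: one in the middle, five along the wall as a group of 3 and a group of 2, the two gaps between the groups too narrow for a cup. Ring cups' centres lie about 50 mm from the centre; closed up edge to edge, they leave one gap some 30 mm wider than a cup
- cup1_stem (a point): in the ring, in the group of three: black hard-silicone suction cup, cup side down: round foot 48 mm across with a 5 mm high edge, a shallow dome rising to 10 mm, then an upright round stem 15 mm across, its top 36 mm above the underside; 20 to 35 g, slides easily. Point: on the stem's axis, 28 mm above the underside; z up along the stem
- cup2_stem (a point): in the ring, in the group of three: black hard-silicone suction cup, cup side down: round foot 48 mm across with a 5 mm high edge, a shallow dome rising to 10 mm, then an upright round stem 15 mm across, its top 36 mm above the underside; 20 to 35 g, slides easily. Point: on the stem's axis, 28 mm above the underside; z up along the stem
- cup3_stem (a point): in the ring, in the group of three: black hard-silicone suction cup, cup side down: round foot 48 mm across with a 5 mm high edge, a shallow dome rising to 10 mm, then an upright round stem 15 mm across, its top 36 mm above the underside; 20 to 35 g, slides easily. Point: on the stem's axis, 28 mm above the underside; z up along the stem
- cup4_stem (a point): in the ring, in the group of two: black hard-silicone suction cup, cup side down: round foot 48 mm across with a 5 mm high edge, a shallow dome rising to 10 mm, then an upright round stem 15 mm across, its top 36 mm above the underside; 20 to 35 g, slides easily. Point: on the stem's axis, 28 mm above the underside; z up along the stem
- cup5_stem (a point): in the ring, in the group of two: black hard-silicone suction cup, cup side down: round foot 48 mm across with a 5 mm high edge, a shallow dome rising to 10 mm, then an upright round stem 15 mm across, its top 36 mm above the underside; 20 to 35 g, slides easily. Point: on the stem's axis, 28 mm above the underside; z up along the stem
- cup6_stem (a point): in the middle of the tin: black hard-silicone suction cup, cup side down: round foot 48 mm across with a 5 mm high edge, a shallow dome rising to 10 mm, then an upright round stem 15 mm across, its top 36 mm above the underside; 20 to 35 g, slides easily. Point: on the stem's axis, 28 mm above the underside; z up along the stem
- spare_stem (a point): the seventh suction cup, standing by itself on the shelf liner outside the tin: black hard-silicone suction cup, cup side down: round foot 48 mm across with a 5 mm high edge, a shallow dome rising to 10 mm, then an upright round stem 15 mm across, its top 36 mm above the underside; 20 to 35 g, slides easily. Point: on the stem's axis, 28 mm above the underside; z up along the stem
- jar: bystander: small closed glass jar, 48 mm across, 60 mm high, standing loose; origin at the centre of its underside
- cone: bystander: clear plastic feeding cone, open on top, 28 mm across at the foot, 76 mm at the rim, 62 mm high, standing loose; origin at the centre of its underside
Not all that is in view belongs to the job. What is shaped like the part that bears cup2_stem but red or turquoise is not meant.

How it is judged:
By the outcome, as a careful person would: the job done as asked, in the order asked, and still so for the second after the job is handed in, with the robot touching nothing.
It also fails if it takes over 51 s, if anything falls off the work surface, if the arm or the gripper's body presses on something with over 40 N, if the wrist force passes 120 N, or if a joint passes its speed limit or range.

ROBOT

A 6-joint arm with a two-finger parallel gripper is mounted at the origin on the work surface. World frame = base frame: x ahead of the robot, y to its left, z up, the work surface at z = 0. Lengths are in mm, angles in rad, forces in N, time in s.
With the tool pointing down it reaches from about 350 to 975 mm from the base axis. Payload 7.1 kg.
Tool frame: the origin (TCP) lies at the very end of the fingers, on their centre line; the grasp point (between the pads) lies 19 mm behind it; z points along the fingers, x is the direction in which the jaws open and shut, and the axes are right-handed (so a half turn about z gives the same grasp; the last joint's range is limited). The gripper opens to 88 mm and grips with 3 to 60 N. Pads are 20 mm wide; open, the fingers measure 115 mm over their backs; the gripper's body (75 mm by 178 mm) begins 61 mm behind the grasp point.
Start: joints at [-1.185, 0.423, 1.63, -0, 1.089, -0.019], TCP at [246.162, -574.464, 222.675] pointing down, gripper open.
Joint ranges: [-3, 3], [-0.9, 2.11], [0.09, 2.58], [-1.31, 4.45], [0.11, 2.69], [-2.54, 2.54]. Speed limits (rad/s): [2.39, 2.39, 3.01, 3.14, 3.14, 3.14].

INTERFACE

Orientations are given as a rotation vector (axis times angle).
In Python, from workcell import * gives the robot as it stands.
- The arm moves only by the tool arm_command, never from a script. Its argument "increments" is a list of rows, each a list of 2 entries, a list of its own where there are three numbers: the shift along the tool's x, y, z in cm, then the turn about the tool's z in degrees. In form: [[[dx, dy, dz], turn], ...]. A call has 1 to 20 rows; each row shifts and turns the pose as measured when the row begins, along the tool's axes as they then stand; what a row does not reach is not made up. A row lasts 1/10 s, in which the tool goes at most 50 mm and 8.59 degrees, less where a joint would pass 70% of its speed; a pose out of reach is approached as far as the arm can. A call is refused whole if a number of a shift passes 5 or a number of a turn 8.59, either way. A call with a gripper value outside its range is refused whole. "gripper" is the opening, from 0 (shut) to 1 (fully open), set as the call begins (left out, the last holds). The fingers move at their own pace and stop on an object; the grip force is fixed at half the most. Time passes only in rows, so rows that do not move let the fingers close. It gives the time, the measured TCP pose, the force and the opening at its end, in the units of the state.
- get_obs(): the state, without advancing time (a new reading comes with each control period).
- get_image(name): name is "scene" or "top" or "wrist"; returns the picture (400x640x3 uint8, red, green, blue); there is no depth.
- camera_params(name): a dict with "K" (3x3 intrinsics, pixels), "rvec" (rotation vector, rad) and "tvec" (3), from world to camera coordinates, as OpenCV has them; the wrist camera has in their place "T_tool_cam" (4x4, takes a point from camera to tool coordinates, whose origin is the TCP and whose axes are the tool frame's). Camera axes: x right, y down, z forward; pixel columns grow to the right and rows downward; lengths in mm; the calibration is good to about 2 mm. A picture is of the moment at which its call begins: read the wrist's pose just before it. camera_params takes no time and is no camera call.
- close_job(): hands the job in, once; it reports no verdict.
The state is a dict: "t": time; "qpos": joint angles; "qvel": joint speeds; "joint_torque": joint torques, N m; "ee_pos": TCP position; "orientation": TCP orientation; "ft_force": force on the tool from outside, world axes, zero at the start; "moment": the same for the moment, N m; "width": finger opening in mm.
Only numpy, scipy, OpenCV 4.12 (cv2) and the standard library are available. Lean on these libraries where they do the work, as an engineer would, in place of code of your own. Each camera call takes 0.05 s, during which the arm holds its last target.

## Working session

There is one attempt and no reset: what is moved stays moved. The work goes in short steps, Python scripts to look and compute and a tool call to move; the robot and the scene stay as the last step left them, time stands still between calls to the robot, and variables do not carry over. Pictures are saved under pics/ and viewed, and the job is handed in when it is done.

Besides the shell and the picture viewer there is one more tool, called after ">>>" as name(argument=value, ...), one argument or row to a line, values as JSON. arm_command: Moves the arm, as the interface text tells. Its arguments: {"type":"object","properties":{"increments":{"type":"array","items":{"type":"array"}},"gripper":{"type":"number"}},"required":["increments"]}

```bash
ls; mkdir -p pics; python3 - <<'E'
from workcell import *
import cv2,numpy as np
print(get_obs())
for n in ("scene","top"):
    im=get_image(n); cv2.imwrite(f"pics/{n}0.png",im[:,:,::-1]); print(n,camera_params(n))
print(camera_params("wrist"))
E
```

```text
pics
{'t': 0.0, 'qpos': array([-1.18497020e+00,  4.23818399e-01,  1.63069944e+00, -1.74400369e-05,
        1.08856509e+00, -1.90280154e-02]), 'qvel': array([-7.68907944e-04, -1.59697075e-03, -9.10256319e-05,  8.44768031e-04,
        1.66648641e-04,  8.98376229e-05]), 'joint_torque': array([ 2.50566824e-03, -5.44620967e+01, -2.73665857e+01,  6.43388182e-02,
        2.26182950e-02, -9.73949932e-05]), 'ee_pos': array([ 245.97310448, -573.96153816,  221.91198841]), 'orientation': array([-2.62201068e+00,  1.72899935e+00,  1.94261397e-03]), 'ft_force': array([-0.11507132,  0.28289906,  0.21188015]), 'moment': array([-0.02092765,  0.01254644,  0.00484225]), 'width': 87.76132703968531}
scene {'K': array([[407.01046038,   0.        , 315.43866546],
       [  0.        , 407.01046038, 196.17081641],
       [  0.        ,   0.        ,   1.        ]]), 'rvec': array([ 1.82208669,  1.46943097, -0.69329628]), 'tvec': array([-137.31557604, -326.56223772, 1267.41835702])}
top {'K': array([[438.52424677,   0.        , 323.3921274 ],
       [  0.        , 438.52424677, 200.92937907],
       [  0.        ,   0.        ,   1.        ]]), 'rvec': array([ 2.14878293, -2.20703627,  0.06387641]), 'tvec': array([  6.05616784, 588.79443944, 854.57935682])}
{'K': array([[282.96235256,   0.        , 320.14360526],
       [  0.        , 282.96235256, 202.55849468],
       [  0.        ,   0.        ,   1.        ]]), 'T_tool_cam': array([[ 9.99999878e-01,  3.08562496e-04, -3.86594547e-04,
        -4.94158912e-01],
       [-1.76139061e-04,  9.52477726e-01,  3.04608190e-01,
        -8.35987937e+01],
       [ 4.62213359e-04, -3.04608085e-01,  9.52477664e-01,
        -1.61939379e+02],
       [ 0.00000000e+00,  0.00000000e+00,  0.00000000e+00,
         1.00000000e+00]])}
```

View pics/top0.png

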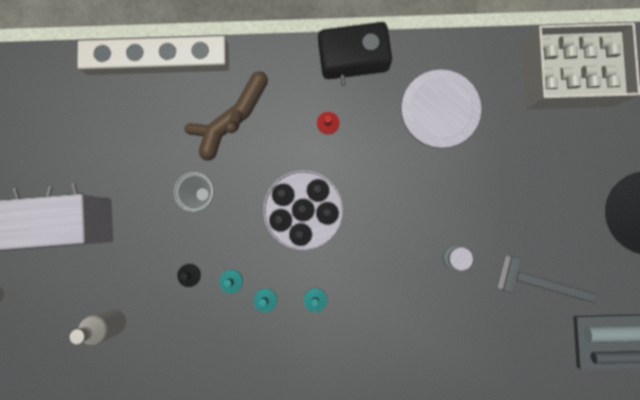

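View pics/scene0.png

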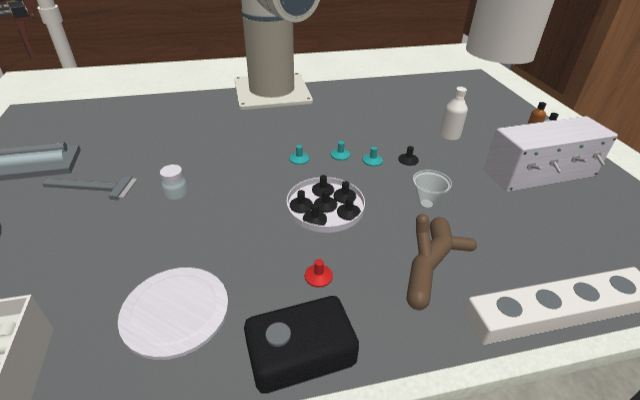

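```bash
cat > h.py <<'E'
from workcell import *
import cv2,numpy as np
from scipy.spatial.transform import Rotation as R
def cam(n):
    p=camera_params(n); K=p["K"]
    if n=="wrist":
        o=get_obs(); T=np.eye(4); T[:3,:3]=R.from_rotvec(o["orientation"]).as_matrix(); T[:3,3]=o["ee_pos"]
        W=T@p["T_tool_cam"]; return K,W[:3,:3],W[:3,3]
    Rc=cv2.Rodrigues(p["rvec"])[0]; return K,Rc.T,-Rc.T@p["tvec"]
def ray(c,uv,z):
    K,Rw,C=c; d=Rw@np.linalg.inv(K)@np.array([uv[0],uv[1],1.]); return C+d*(z-C[2])/d[2]
def proj(c,P):
    K,Rw,C=c; q=K@(Rw.T@(np.asarray(P,float)-C)); return q[:2]/q[2]
E
python3 - <<'E'
from h import *
im=cv2.imread("pics/top0.png"); c=cam("top"); print(c[2])
cv2.imwrite("pics/top0z.png",cv2.resize(im[150:310,160:380],None,fx=3.6,fy=3.6,interpolation=cv2.INTER_CUBIC))
for n,uv,z in [("spare",(189,275),5),("tin",(303,210),16),("jar",(461,259),60),("cone",(194,191),62)]: print(n,ray(c,uv,z))
g=cv2.cvtColor(im,cv2.COLOR_BGR2GRAY)
print(g[205:215,290:330:2])
print(g[270:281,180:200])
E
```

```text
[525.42764557 -20.71038594 894.71689119]
spare [447.45290594 265.68000297   5.        ]
tin [571.99165256  31.78108203  16.        ]
jar [ 469.33667128 -266.2230183    60.        ]
cone [611.61158092 237.06471717  62.        ]
[[177 131  47  39  39  47  53  44  38  37  39  58 153 183 143  71  44  41
   39  39]
 [183 113  39  38  43  57  63  52  40  39  36  46 135 176 110  48  40  41
   39  41]
 [179  99  40  39  49  64  65  59  41  40  39  43 126 163  79  39  44  42
   41  40]
 [178  91  39  41  49  64  63  62  43  38  37  40 115 146  58  42  41  44
   46  43]
 [178  86  38  39  48  66  63  61  42  37  37  40 105 121  45  40  42  48
   54  52]
 [178  88  39  40  47  63  61  57  40  38  38  38 105 104  40  41  43  52
   63  58]
 [175  90  36  40  42  57  58  50  39  40  37  41 111 103  40  40  42  59
   63  60]
 [165 100  39  40  39  49  48  43  37  38  38  46 119 101  39  40  42  60
   64  59]
 [143 108  39  40  37  38  41  37  37  37  38  49 136 104  40  41  39  58
   62  60]
 [111 111  45  40  37  39  35  36  40  41  38  61 155 104  37  38  41  51
   61  58]]
[[38 35 36 35 34 37 37 37 38 38 40 39 42 41 39 42 41 39 43 59]
 [34 37 33 35 34 35 32 33 34 37 38 36 39 38 39 37 40 38 40 49]
 [35 35 37 37 38 33 32 31 30 31 34 39 39 38 34 40 42 38 37 45]
 [36 37 46 45 42 41 33 31 27 28 31 34 37 41 35 38 38 39 39 40]
 [38 43 46 51 48 48 38 30 25 29 27 33 34 38 37 38 36 38 38 45]
 [39 43 49 49 51 49 44 34 28 26 30 31 37 35 36 36 39 37 39 43]
 [39 45 48 45 47 50 45 35 27 27 28 30 33 36 36 36 37 38 35 42]
 [40 45 46 47 47 48 41 32 27 27 32 30 35 36 37 34 36 36 36 45]
 [40 43 42 44 45 44 43 34 31 25 29 31 36 34 35 38 35 35 40 52]
 [37 39 41 42 42 42 37 31 28 30 30 36 34 33 36 35 35 32 41 57]
 [36 36 36 37 38 36 34 33 33 33 33 35 33 31 34 34 36 39 48 70]]
```

View pics/top0z.png

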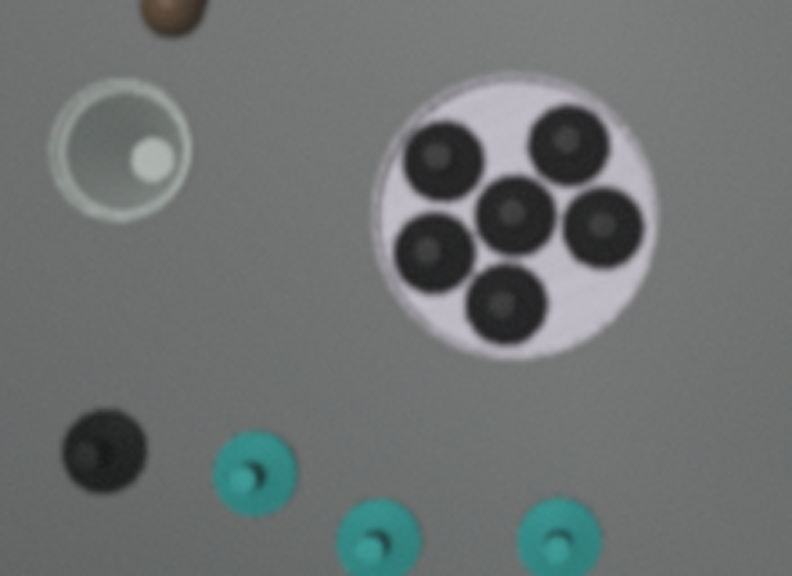

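```bash
cat >> h.py <<'E'
def tincups(im,c,x0=255,x1=350,y0=160,y1=258,S=6,z=6):
    sub=cv2.resize(im[y0:y1,x0:x1],None,fx=S,fy=S,interpolation=cv2.INTER_CUBIC)
    g=cv2.cvtColor(sub,cv2.COLOR_BGR2GRAY)
    m=(g<85).astype(np.uint8)
    d=cv2.distanceTransform(m,cv2.DIST_L2,5)
    out=[]
    n,l,st,ce=cv2.connectedComponentsWithStats((d>0.72*np.sort(d.ravel())[-50]).astype(np.uint8))
    for i in range(1,n):
        uv=(ce[i]+.5)/S-.5+[x0,y0]
        out.append((uv,ray(c,uv,z)))
    return out
E
python3 - <<'E'
from h import *
im=cv2.imread("pics/top0.png"); c=cam("top")
# tin: bright-ish lilac mask incl. cups
hsv=cv2.cvtColor(im,cv2.COLOR_BGR2HSV); g=cv2.cvtColor(im,cv2.COLOR_BGR2GRAY)
m=((g>135)*255).astype(np.uint8)[155:262,250:360]
cs,_=cv2.findContours(m,cv2.RETR_EXTERNAL,cv2.CHAIN_APPROX_NONE); k=max(cs,key=cv2.contourArea)
e=cv2.fitEllipse(cv2.convexHull(k)); uv=np.array(e[0])+[250,155]; print("tin",uv,e[1])
for z in (2,10,18): print(z,ray(c,uv,z))
P=ray(c,uv,14)
for uv,p in tincups(im,c): 
    d=p-P; print(uv.round(1),p.round(1),np.hypot(*d[:2]).round(1),np.degrees(np.arctan2(d[1],d[0])).round(1))
m=((g<75)*255).astype(np.uint8)[255:295,170:210]
m=((cv2.cvtColor(im,cv2.COLOR_BGR2GRAY)<66)*255).astype(np.uint8)[255:295,170:210]
cs,_=cv2.findContours(m,cv2.RETR_EXTERNAL,cv2.CHAIN_APPROX_NONE); k=max(cs,key=cv2.contourArea)
e=cv2.fitEllipse(k); uv=np.array(e[0])+[170,255]; print("spare",uv,e[1],ray(c,uv,3))
# scene view check
c2=cam("scene"); s=cv2.imread("pics/scene0.png")
cv2.imwrite("pics/scene0z.png",cv2.resize(s[130:235,270:450],None,fx=4.4,fy=4.4,interpolation=cv2.INTER_CUBIC))
print(proj(c2,ray(c,uv,3)),proj(c2,[*ray(c,uv,3)[:2],36]))
E
```

```text
tin [302.58976746 209.60560226] (79.89617919921875, 80.0954818725586)
2 [573.56125548  33.43608499   2.        ]
10 [573.12991058  32.95085639  10.        ]
18 [572.69856567  32.46562779  18.        ]
[317.6 190. ] [612.4   1.7   6. ] 50.2 -38.1
[282.7 194.4] [605.5  73.    6. ] 51.8 51.0
[302.7 209.6] [573.4  32.9   6. ] 0.5 24.3
[327.1 212.8] [565.5 -16.3   6. ] 49.6 -98.6
[280.2 219.8] [553.8  79.1   6. ] 50.2 112.4
[300.2 234.1] [523.9  39.2   6. ] 49.5 172.4
spare [188.58457565 274.99957657] (21.662111282348633, 22.496309280395508) [447.29944296 267.16787359   3.        ]
[407.95583133 158.65305369] [410.14703679 146.80339298]
```

View pics/scene0z.png

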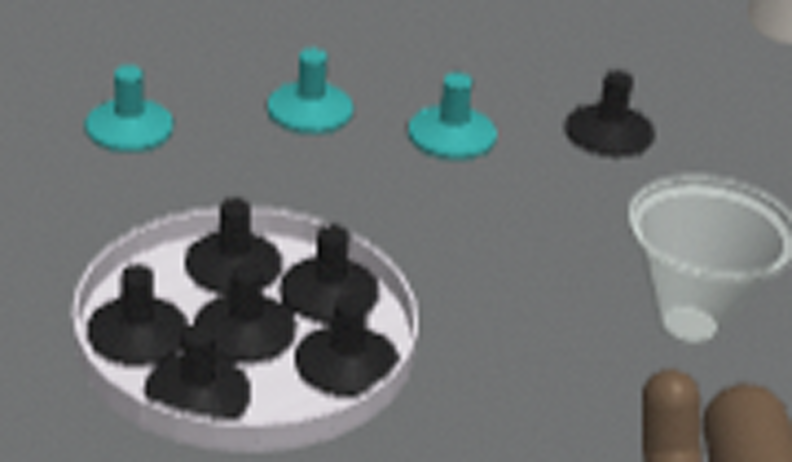

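>>> arm_command(
  increments=[
    [[-2.7,-3.7,-0.4],0],
    [[-2.7,-3.7,-0.4],0],
    [[-2.7,-3.7,-0.4],0],
    [[-2.7,-3.7,-0.4],0],
    [[-2.7,-3.7,-0.4],0],
    [[-2.7,-3.7,-0.4],0],
    [[-2.7,-3.7,-0.4],0],
    [[-2.7,-3.7,-0.4],0],
    [[-2.7,-3.7,-0.4],0],
    [[-2.7,-3.7,-0.4],0],
    [[-2.7,-3.7,-0.4],0],
    [[-2.7,-3.7,-0.4],0],
  ],
  gripper=0.42,
)

```text
t: 1.3
ee_pos: [532.7, -87.6, 268.3]
orientation: [-2.613, 1.742, 0.009]
ft_force: [-0.4, -1.6, 0.4]
width: 37.0
```

>>> arm_command(
  increments=[
    [[0,0,0],-8.5],
    [[0,0,0],-8.5],
    [[0,0,0],-8.5],
    [[0,0,0],-8.5],
    [[0,0,0],-8.5],
    [[0,0,0],-8.5],
    [[0,0,0],-8.5],
    [[0,0,0],-8.5],
    [[0,0,0],-8.5],
    [[0,0,0],0],
  ],
)

```text
t: 2.3
ee_pos: [533.6, -79.6, 265.4]
orientation: [-3.122, -0.282, 0.014]
ft_force: [-0.1, -0.2, 0.5]
width: 36.9
```

```bash
cat >> h.py <<'E'
def need(x,y,z=None):
    o=get_obs(); Rm=R.from_rotvec(o["orientation"]).as_matrix(); p=o["ee_pos"]
    d=np.array([x,y,p[2] if z is None else z])-p
    print("t",round(o["t"],2),"pos",p.round(1),"jaw",np.degrees(np.arctan2(Rm[1,0],Rm[0,0])).round(1),"toolz",Rm[:,2].round(3),"w",round(o["width"],1),"need cm",(Rm.T@d/10).round(2))
E
python3 - <<'E'
from h import *
c=cam("wrist"); im=get_image("wrist"); cv2.imwrite("pics/w1.png",im[:,:,::-1])
for n,a in dict(A=-38.1,B=51,D=-98.6,E=112.4,F=172.4).items():
    P=[573.2+50*np.cos(np.radians(a)),33+50*np.sin(np.radians(a)),38]; print(n,proj(c,P).round())
need(565.5,-16.3,60)
E
```

```text
A [391. 128.]
B [399.  70.]
D [354. 136.]
E [361.  56.]
F [331.  85.]
t 2.35 pos [533.6 -79.5 265.4] jaw 10.1 toolz [-0.01   0.006 -1.   ] w 37.0 need cm [ 4.42 -5.51 20.54]
```

View pics/w1.png

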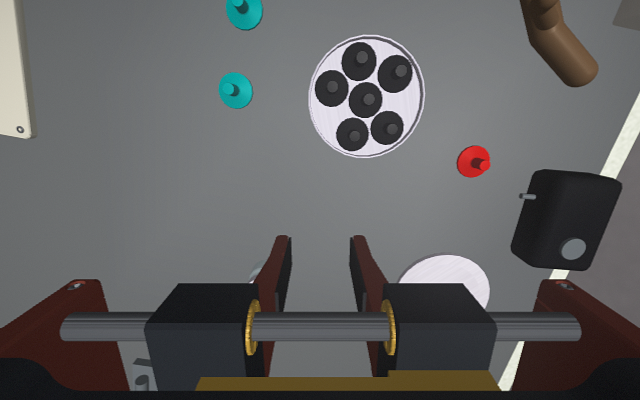

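>>> arm_command(
  increments=[
    [[1.1,-1.4,3.5],0],
    [[1.1,-1.4,3.5],0],
    [[1.1,-1.4,3.5],0],
    [[1.1,-1.4,3.5],0],
    [[0.5,-0.6,2.5],0],
    [[0,0,1],0],
    [[0,0,0],0],
  ],
)

```text
t: 3.05
ee_pos: [573.5, -7.9, 86.0]
orientation: [-3.129, -0.229, 0.007]
ft_force: [0.4, 0.0, 1.1]
width: 37.0
```

```bash
python3 - <<'E'
from h import *
need(565.5,-16.3,60)
c=cam("wrist"); im=get_image("wrist"); cv2.imwrite("pics/w2.png",im[:,:,::-1])
print(proj(c,[565.5,-16.3,38]))
E
```

```text
t 3.05 pos [573.5  -7.9  86. ] jaw 8.4 toolz [-0.005  0.004 -1.   ] w 37.0 need cm [-0.9   0.73  2.6 ]
[309.99412767 231.96566987]
```

View pics/w2.png

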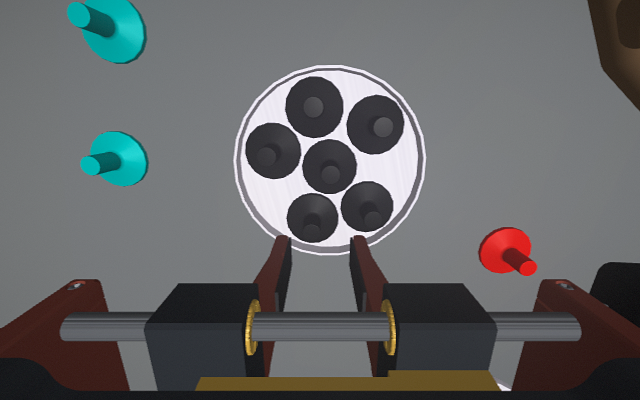

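```bash
python3 - <<'E'
from h import *
c=cam("wrist")
for n,uv in dict(D=(312,229),A=(373,216),mid=(331,173),E=(314,106),B=(383,127),F=(266,156)).items():
    p=ray(c,uv,38); d=p[:2]-[573.2,33]; print(n,p.round(1),np.hypot(*d).round(1),np.degrees(np.arctan2(d[1],d[0])).round(1))
E
```

```text
D [567.3 -14.   38. ] 47.4 -97.2
A [613.6   4.2  38. ] 49.6 -35.5
mid [575.2  33.5  38. ] 2.1 14.2
E [555.7  79.2  38. ] 49.4 110.7
B [607.   72.3  38. ] 51.8 49.3
F [525.3  39.1  38. ] 48.3 172.7
```

>>> arm_command(
  increments=[
    [[-0.7,0.6,0.5],0],
    [[-0.1,0,0.5],0],
    [[0,0,0],0],
  ],
)

```text
t: 3.4
ee_pos: [567.9, -17.1, 79.6]
orientation: [-3.13, -0.224, -0.003]
ft_force: [0.4, -0.3, 0.0]
width: 37.1
```

```bash
python3 - <<'E'
from h import *
need(566.7,-14.8,16)
E
```

```text
t 3.4 pos [567.9 -17.1  79.6] jaw 8.2 toolz [ 0.002  0.004 -1.   ] w 37.1 need cm [-0.1  -0.22  6.36]
```

>>> arm_command(
  increments=[
    [[-0.1,-0.2,2],0],
    [[0,0,2],0],
    [[0,0,1.2],0],
    [[0,0,0.5],0],
    [[0,0,0],0],
  ],
)

```text
t: 3.9
ee_pos: [569.8, -16.7, 25.0]
orientation: [-3.131, -0.219, -0.016]
ft_force: [0.6, 0.8, -0.1]
width: 36.8
```

```bash
python3 - <<'E'
from h import *
need(566.7,-14.8,16)
print(get_obs()["ft_force"])
E
```

```text
t 3.9 pos [569.8 -16.7  25. ] jaw 8.0 toolz [ 0.01   0.004 -1.   ] w 36.8 need cm [-0.29 -0.23  0.9 ]
[ 0.55377214  0.76501546 -0.0500718 ]
```

>>> arm_command(
  increments=[
    [[-0.3,-0.2,0.5],0],
    [[0,0,0.4],0],
    [[0,0,0],0],
  ],
)

```text
t: 4.2
ee_pos: [567.5, -15.1, 16.8]
orientation: [-3.131, -0.218, -0.019]
ft_force: [-0.4, -0.0, -0.4]
width: 37.0
```

```bash
python3 - <<'E'
from h import *
need(566.7,-14.8,16)
print(get_obs()["ft_force"])
im=get_image("wrist"); cv2.imwrite("pics/w3.png",im[:,:,::-1])
E
```

```text
t 4.2 pos [567.5 -15.1  16.8] jaw 8.0 toolz [ 0.012  0.003 -1.   ] w 37.0 need cm [-0.07 -0.04  0.08]
[-0.41828605 -0.04598585 -0.37711169]
```

View pics/w3.png

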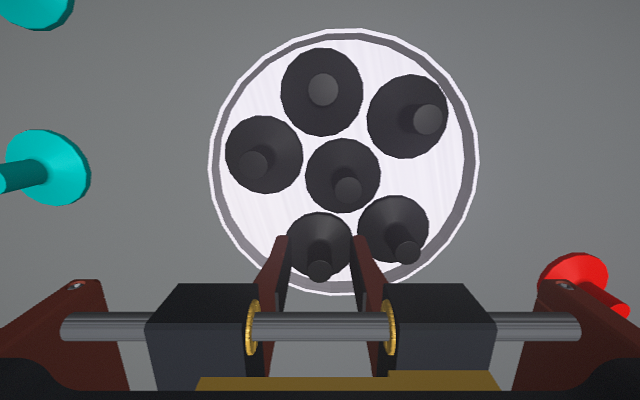

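>>> arm_command(
  increments=[
    [[0,0,0],0],
    [[0,0,0],0],
    [[0,0,0],0],
    [[0,0,0],0],
  ],
  gripper=0.05,
)

```text
t: 4.65
ee_pos: [568.1, -15.1, 17.7]
orientation: [-3.131, -0.219, -0.021]
ft_force: [-0.4, 0.1, 0.2]
width: 14.4
```

```bash
python3 - <<'E'
from h import *
C=np.array([573.2+1,33+1.])
need(566.7,-14.8,16)
print(get_obs()["ft_force"])
for a in (270,280,290,300): need(C[0]+50*np.cos(np.radians(a)),C[1]+50*np.sin(np.radians(a)),16)
E
```

```text
t 4.65 pos [568.1 -15.1  17.7] jaw 8.0 toolz [ 0.013  0.003 -1.   ] w 14.4 need cm [-0.13 -0.04  0.17]
[-0.44647012  0.13765338  0.17487189]
t 4.65 pos [568.1 -15.1  17.7] jaw 8.0 toolz [ 0.013  0.003 -1.   ] w 14.4 need cm [0.59 0.18 0.18]
t 4.65 pos [568.1 -15.1  17.7] jaw 8.0 toolz [ 0.013  0.003 -1.   ] w 14.4 need cm [1.46 0.22 0.19]
t 4.65 pos [568.1 -15.1  17.7] jaw 8.0 toolz [ 0.013  0.003 -1.   ] w 14.4 need cm [2.33 0.12 0.21]
t 4.65 pos [568.1 -15.1  17.7] jaw 8.0 toolz [ 0.013  0.003 -1.   ] w 14.4 need cm [ 3.16 -0.14  0.22]
```

>>> arm_command(
  increments=[
    [[0.5,0.15,0.05],0],
    [[0.5,0.05,0.05],0],
    [[0.5,0.0,0.05],0],
    [[0.5,-0.05,0.05],0],
    [[0.0,0,0.02],0],
  ],
)

```text
t: 5.15
ee_pos: [585.6, -14.0, 17.7]
orientation: [-3.131, -0.219, -0.01]
ft_force: [0.1, 0.7, -0.7]
width: 14.4
```

```bash
python3 - <<'E'
from h import *
C=np.array([574.5,34.])
print(get_obs()["ft_force"])
for a in (290,300,304): need(C[0]+50*np.cos(np.radians(a)),C[1]+50*np.sin(np.radians(a)),16.5)
im=get_image("wrist"); cv2.imwrite("pics/w4.png",im[:,:,::-1])
E
```

```text
[ 0.10355283  0.72295202 -0.66654538]
t 5.15 pos [585.6 -14.   17.7] jaw 8.0 toolz [ 0.006  0.003 -1.   ] w 14.4 need cm [ 0.61 -0.02  0.12]
t 5.15 pos [585.6 -14.   17.7] jaw 8.0 toolz [ 0.006  0.003 -1.   ] w 14.4 need cm [ 1.44 -0.27  0.13]
t 5.15 pos [585.6 -14.   17.7] jaw 8.0 toolz [ 0.006  0.003 -1.   ] w 14.4 need cm [ 1.76 -0.41  0.13]
```

View pics/w4.png

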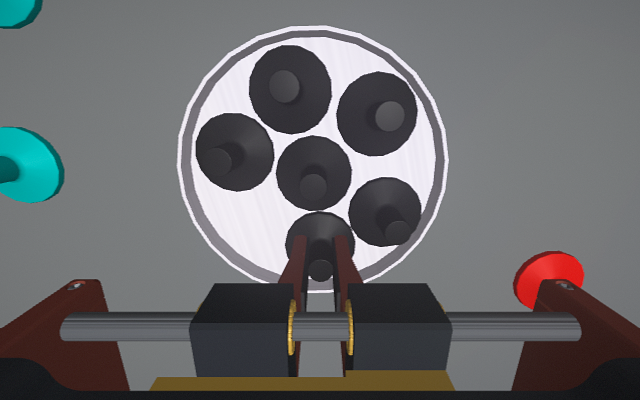

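>>> arm_command(
  increments=[
    [[0.45,0,0.08],0],
    [[0.45,-0.1,0.08],0],
    [[0.45,-0.15,0.08],0],
    [[0.4,-0.2,0.05],0],
    [[0.0,0,0.03],0],
  ],
)

```text
t: 5.7
ee_pos: [598.2, -8.5, 17.8]
orientation: [-3.132, -0.219, 0.003]
ft_force: [1.1, 0.5, 1.5]
width: 14.1
```

```bash
python3 - <<'E'
from h import *
C=np.array([574.5,34.])
print(get_obs()["ft_force"])
for a in (300,305): need(C[0]+50*np.cos(np.radians(a)),C[1]+50*np.sin(np.radians(a)),16.5)
im=get_image("wrist"); cv2.imwrite("pics/w5.png",im[:,:,::-1])
E
```

```text
[1.08403737 0.5116684  1.46408538]
t 5.7 pos [598.2  -8.5  17.8] jaw 8.0 toolz [-0.002  0.002 -1.   ] w 14.1 need cm [0.12 0.09 0.13]
t 5.7 pos [598.2  -8.5  17.8] jaw 8.0 toolz [-0.002  0.002 -1.   ] w 14.1 need cm [ 0.52 -0.09  0.13]
```

View pics/w5.png

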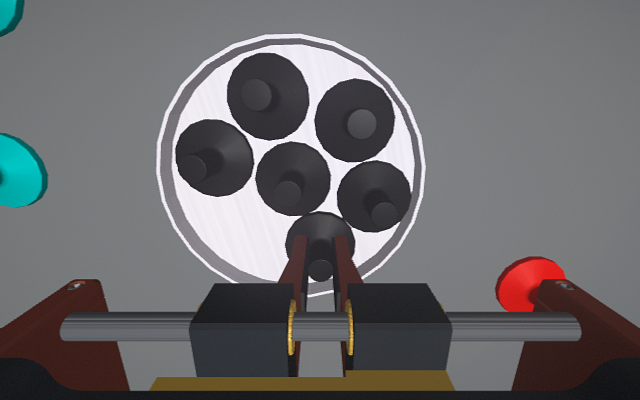

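>>> arm_command(
  increments=[
    [[0.35,0.15,0.05],0],
    [[0.35,-0.05,0.05],0],
    [[0.0,0,0.03],0],
  ],
)

```text
t: 6.05
ee_pos: [602.9, -8.8, 17.8]
orientation: [-3.131, -0.22, 0.01]
ft_force: [0.9, 1.0, 2.1]
width: 14.2
```

```bash
python3 - <<'E'
from h import *
C=np.array([574.5,34.])
print(get_obs()["ft_force"])
for a in (300,305): need(C[0]+50*np.cos(np.radians(a)),C[1]+50*np.sin(np.radians(a)),16.5)
im=get_image("wrist"); cv2.imwrite("pics/w6.png",im[:,:,::-1])
E
```

```text
[0.94576501 1.00950959 2.14222754]
t 6.05 pos [602.9  -8.8  17.8] jaw 8.0 toolz [-0.007  0.002 -1.   ] w 14.2 need cm [-0.34  0.    0.13]
t 6.05 pos [602.9  -8.8  17.8] jaw 8.0 toolz [-0.007  0.002 -1.   ] w 14.2 need cm [ 0.05 -0.18  0.13]
```

View pics/w6.png

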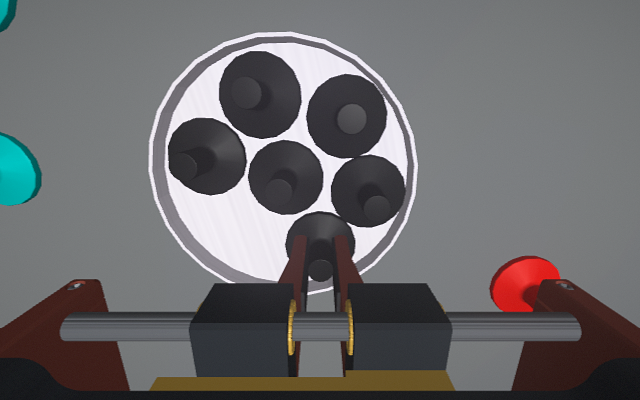

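>>> arm_command(
  increments=[
    [[0,0,0.0],0],
    [[0,0,0.0],0],
    [[0,0,-0.3],0],
    [[0,0,-1.5],0],
    [[0,0,-3],0],
    [[0,0,-3],0],
    [[0,0,-3],0],
    [[0,0,-2],0],
    [[0,0,-1],0],
  ],
  gripper=0.28,
)

```text
t: 7.0
ee_pos: [601.8, -9.2, 162.1]
orientation: [-3.131, -0.219, 0.018]
ft_force: [0.3, 0.7, -0.5]
width: 24.6
```

```bash
python3 - <<'E'
from h import *
print(get_obs()["ft_force"])
need(447.5,267,160)
im=get_image("wrist"); cv2.imwrite("pics/w7.png",im[:,:,::-1])
E
```

```text
[ 0.28382708  0.6971827  -0.53054319]
t 7.0 pos [601.8  -9.2 162.1] jaw 8.0 toolz [-0.011  0.002 -1.   ] w 24.6 need cm [-11.42 -29.5    0.45]
```

View pics/w7.png

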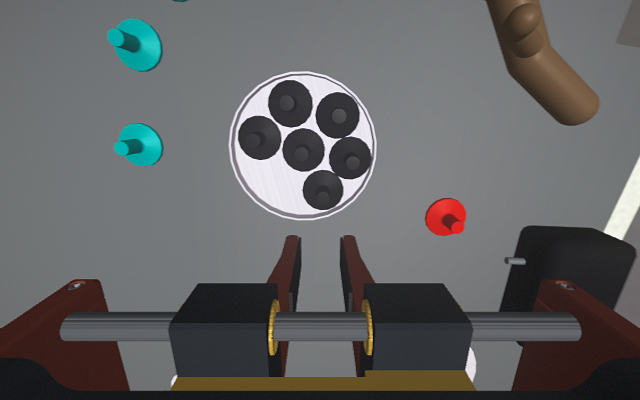

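>>> arm_command(
  increments=[
    [[-1.9,-3.6,0],0],
    [[-1.9,-3.6,0],0],
    [[-1.9,-3.6,0],0],
    [[-1.9,-3.6,0],0],
    [[-1.9,-3.6,0],0],
    [[-1.9,-3.6,0],0],
    [[0,0,0],0],
    [[0,0,0],0],
  ],
  gripper=0.42,
)

```text
t: 7.85
ee_pos: [453.0, 193.8, 162.4]
orientation: [-3.133, -0.216, 0.017]
ft_force: [0.1, 0.6, -0.6]
width: 37.0
```

```bash
python3 - <<'E'
from h import *
im=get_image("wrist"); cv2.imwrite("pics/w8.png",im[:,:,::-1])
need(447.5,267,120); c=cam("wrist"); print(proj(c,[447.5,267,36]),proj(c,[447.5,267,2]))
im=get_image("top"); cv2.imwrite("pics/top1.png",im[:,:,::-1])
b=np.ascontiguousarray(im[:,:,::-1]);c=cam("top")
for uv,p in tincups(b,c): 
    d=p-[573.2,33,0]; print(uv.round(1),p.round(1),np.hypot(*d[:2]).round(1),np.degrees(np.arctan2(d[1],d[0])).round(1))
E
```

```text
t 7.9 pos [453.1 193.5 162.4] jaw 7.8 toolz [-0.011  0.    -1.   ] w 37.1 need cm [ 0.49 -7.35  4.25]
[326.8728141  124.10763258] [326.52347102 122.92831661]
[302.9 183.7] [626.3  31.4   6. ] 53.1 -1.8
[282.  194.5] [605.3  74.4   6. ] 52.4 52.2
[323.3 195.2] [601.4  -9.7   6. ] 51.2 -56.5
[302.7 209.6] [573.4  32.9   6. ] 0.2 -18.9
[280.2 219.8] [553.8  79.1   6. ] 50.0 112.8
[300.2 234.1] [523.9  39.2   6. ] 49.7 172.8
```

View pics/w8.png

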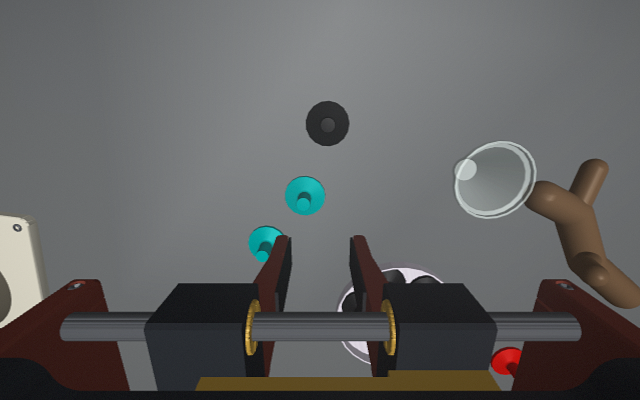

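View pics/top1.png

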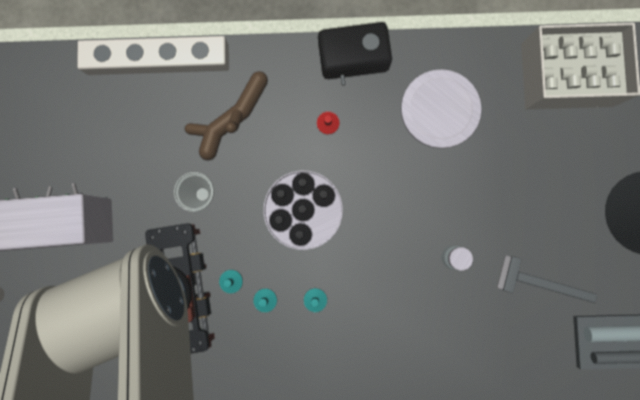

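>>> arm_command(
  increments=[
    [[0.15,-1.8,1.5],0],
    [[0.15,-1.8,1.5],0],
    [[0.15,-1.8,1.5],0],
    [[0.15,-1.8,1.5],0],
    [[0,0,0],-8.5],
    [[0,0,0],-8.5],
    [[0,0,0],-8.5],
    [[0,0,0],-8.5],
    [[0,0,0],-8.5],
    [[0,0,0],-7.5],
    [[0,0,0],0],
  ],
)

```text
t: 9.05
ee_pos: [460.8, 256.5, 97.4]
orientation: [-2.745, -1.519, 0.014]
ft_force: [0.9, -0.2, -0.3]
width: 37.1
```

```bash
python3 - <<'E'
from h import *
need(448.5,266.5,16)
c=cam("wrist"); im=get_image("wrist"); cv2.imwrite("pics/w9.png",im[:,:,::-1])
print(proj(c,[448.5,266.5,36]))
E
```

```text
t 9.05 pos [460.8 256.5  97.4] jaw 57.9 toolz [-0.01  -0.001 -1.   ] w 37.1 need cm [ 0.24 -1.51  8.15]
[323.12534154 200.72272437]
```

View pics/w9.png

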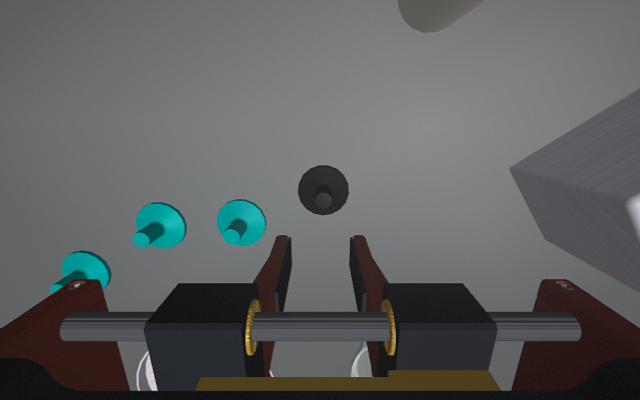

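>>> arm_command(
  increments=[
    [[0.2,-1.4,0.5],0],
    [[0,-0.1,1.5],0],
    [[0,0,2],0],
    [[0,0,1.5],0],
    [[0,0,0],0],
  ],
)

```text
t: 9.6
ee_pos: [447.5, 267.0, 40.1]
orientation: [-2.762, -1.489, 0.012]
ft_force: [-0.6, -0.3, -0.1]
width: 36.8
```

```bash
python3 - <<'E'
from h import *
need(448.5,266.5,16)
E
```

```text
t 9.6 pos [447.5 267.   40.1] jaw 56.7 toolz [-0.009  0.    -1.   ] w 36.8 need cm [0.03 0.13 2.41]
```

>>> arm_command(
  increments=[
    [[0.0,0.1,1],0],
    [[0,0,0.8],0],
    [[0,0,0.4],0],
    [[0,0,0],0],
  ],
)

```text
t: 10.0
ee_pos: [447.9, 267.2, 17.0]
orientation: [-2.764, -1.484, 0.011]
ft_force: [0.2, 0.2, 0.3]
width: 37.0
```

```bash
python3 - <<'E'
from h import *
need(448.5,266.5,16); print(get_obs()["ft_force"])
E
```

```text
t 10.0 pos [447.9 267.2  17. ] jaw 56.5 toolz [-0.008  0.    -1.   ] w 37.0 need cm [-0.02  0.08  0.1 ]
[0.18906132 0.2254182  0.32549443]
```

Close to centre the cup, then release, rise, turn 90°, and regrip.

>>> arm_command(
  increments=[
    [[0,0,0.02],0],
    [[0,0,0.02],0],
    [[0,0,0.02],0],
    [[0,0,0.02],0],
  ],
  gripper=0.05,
)

```text
t: 10.4
ee_pos: [448.7, 267.5, 17.2]
orientation: [-2.764, -1.483, 0.008]
ft_force: [0.3, 0.4, -0.9]
width: 14.3
```

>>> arm_command(
  increments=[
    [[0,0,0],0],
    [[0,0,0],0],
    [[0,0,-0.5],0],
    [[0,0,-1],0],
    [[0,0,-1.5],0],
    [[0,0,-1.0],0],
    [[0,0,0],8.5],
    [[0,0,0],8.5],
    [[0,0,0],8.5],
    [[0,0,0],8.5],
    [[0,0,0],8.5],
    [[0,0,0],8.5],
    [[0,0,0],8.5],
    [[0,0,0],8.5],
    [[0,0,0],8.5],
    [[0,0,0],8.5],
    [[0,0,0],4.5],
    [[0,0,0],0],
  ],
  gripper=0.4,
)

```text
t: 12.2
ee_pos: [451.8, 268.9, 70.2]
orientation: [-2.993, 0.933, -0.0]
ft_force: [-0.7, 0.2, 0.6]
width: 35.2
```

```bash
python3 - <<'E'
from h import *
need(447.9,267.2,16); c=cam("wrist"); im=get_image("wrist"); cv2.imwrite("pics/w10.png",im[:,:,::-1])
E
```

```text
t 12.2 pos [451.8 268.9  70.2] jaw -34.6 toolz [ 0.002  0.006 -1.   ] w 35.2 need cm [-0.21  0.4   5.42]
```

View pics/w10.png

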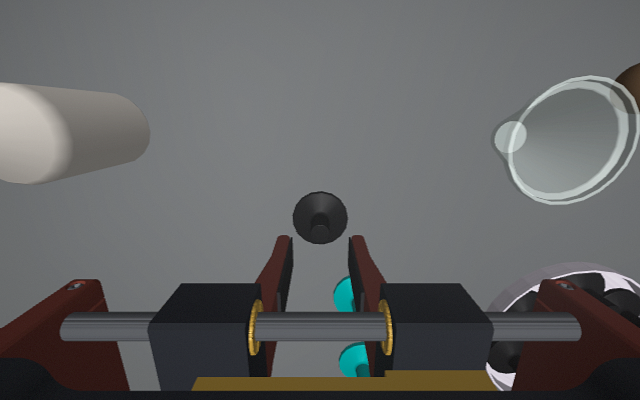

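>>> arm_command(
  increments=[
    [[-0.15,0.35,0.5],0],
    [[0,0,1.5],0],
    [[0,0,1.5],0],
    [[0,0,0.8],0],
    [[0,0,0],0],
  ],
)

```text
t: 12.75
ee_pos: [448.2, 266.9, 26.3]
orientation: [-2.997, 0.916, -0.002]
ft_force: [-0.6, 0.4, -0.5]
width: 35.3
```

```bash
python3 - <<'E'
from h import *
need(448.7,267.5,16)
E
```

```text
t 12.75 pos [448.2 266.9  26.3] jaw -34.0 toolz [ 0.004  0.007 -1.   ] w 35.3 need cm [ 0.01 -0.07  1.03]
```

>>> arm_command(
  increments=[
    [[0,-0.07,0.6],0],
    [[0,0,0.4],0],
    [[0,0,0.05],0],
  ],
)

```text
t: 13.05
ee_pos: [448.9, 267.8, 15.7]
orientation: [-2.997, 0.914, -0.003]
ft_force: [0.6, -0.2, 0.7]
width: 34.9
```

```bash
python3 - <<'E'
from h import *
need(448.7,267.5,16)
E
```

```text
t 13.05 pos [448.9 267.8  15.7] jaw -33.9 toolz [ 0.004  0.008 -1.   ] w 34.9 need cm [-0.    0.04 -0.03]
```

>>> arm_command(
  increments=[
    [[0,0,0.02],0],
    [[0,0,0.02],0],
    [[0,0,0.02],0],
    [[0,0,0.02],0],
    [[0,0,-0.5],0],
    [[0,0,-1.5],0],
    [[0,0,-2],0],
    [[0,0,-2],0],
    [[0,0,-1],0],
  ],
  gripper=0.05,
)

```text
t: 13.95
ee_pos: [447.9, 266.8, 87.5]
orientation: [-2.998, 0.914, -0.001]
ft_force: [-0.4, 0.1, 0.1]
width: 14.0
```

>>> arm_command(
  increments=[
    [[2.0,1.5,0],0],
    [[3.0,2.2,0],0],
    [[3.0,2.2,0],0],
    [[3.0,2.2,0],0],
    [[3.0,2.2,0],0],
    [[3.0,2.2,0],0],
    [[2.0,1.5,0],0],
    [[1.0,1.0,0],0],
    [[0,0,0],0],
  ],
)

```text
t: 14.85
ee_pos: [535.7, 23.4, 89.6]
orientation: [-2.995, 0.908, -0.011]
ft_force: [0.1, 0.2, -0.9]
width: 14.3
```

```bash
python3 - <<'E'
from h import *
need(547.9,-8.9,85); c=cam("wrist"); im=get_image("wrist"); cv2.imwrite("pics/w11.png",im[:,:,::-1])
E
```

```text
t 14.85 pos [535.7  23.4  89.6] jaw -33.7 toolz [ 0.01   0.009 -1.   ] w 14.3 need cm [2.81 2.01 0.44]
```

View pics/w11.png

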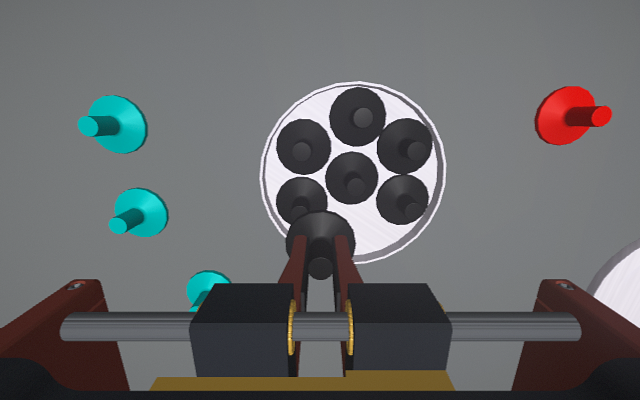

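>>> arm_command(
  increments=[
    [[1.0,0.7,0],0],
    [[1.0,0.7,0.1],0],
    [[0.7,0.5,0.2],0],
    [[0,0,0.2],0],
    [[0,0,0],0],
  ],
)

```text
t: 15.4
ee_pos: [547.8, -6.6, 83.8]
orientation: [-2.996, 0.903, -0.009]
ft_force: [-0.4, -0.6, -0.9]
width: 14.4
```

```bash
python3 - <<'E'
from h import *
need(547.9,-8.9,85); im=get_image("top"); b=np.ascontiguousarray(im[:,:,::-1]);c=cam("top")
cv2.imwrite("pics/top2.png",cv2.resize(b[150:270,230:390],None,fx=4,fy=4,interpolation=cv2.INTER_CUBIC))
im=get_image("wrist"); cv2.imwrite("pics/w12.png",im[:,:,::-1])
E
```

```text
t 15.4 pos [547.8  -6.6  83.8] jaw -33.5 toolz [ 0.009  0.01  -1.   ] w 14.4 need cm [ 0.14  0.18 -0.12]
```

View pics/w12.png

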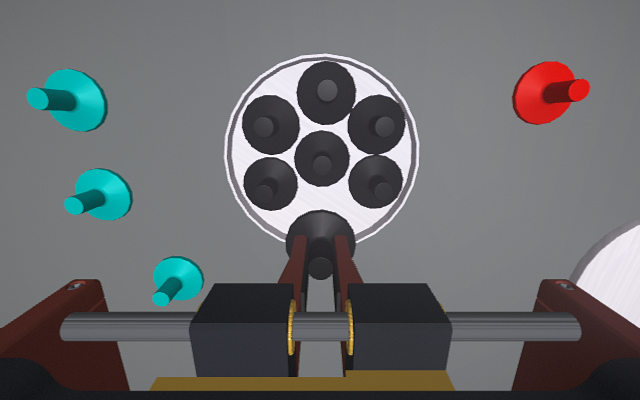

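View pics/top2.png

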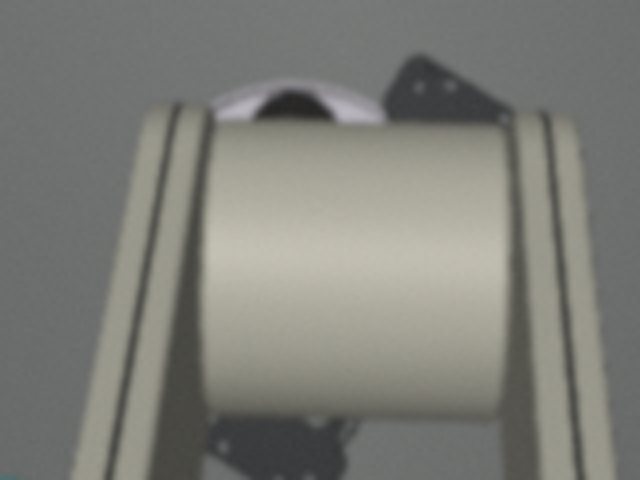

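```bash
python3 - <<'E'
from h import *
c=cam("wrist"); b=cv2.imread("pics/w12.png"); g=cv2.cvtColor(b,cv2.COLOR_BGR2GRAY)
m=(g>170).astype(np.uint8); m[245:]=0; m[:,:215]=0; m[:,430:]=0
ys,xs=np.nonzero(m)
# outer rim: project hull pts on the rim-top plane, fit circle
h=cv2.convexHull(np.stack([xs,ys],1).astype(np.int32))[:,0]
h=h[h[:,1]<215]
for z in (16,18):
    P=np.array([ray(c,q,z)[:2] for q in h]); A=np.c_[2*P,np.ones(len(P))]
    s=np.linalg.lstsq(A,(P**2).sum(1),rcond=None)[0]; print(z,"rim c",s[:2].round(1),"r",np.sqrt(s[2]+s[:2]@s[:2]).round(1),"res",np.abs(np.hypot(*(P-s[:2]).T)-np.sqrt(s[2]+s[:2]@s[:2])).max().round(1))
# dark feet by distance transform in z=6 plane rectified
Rg=np.array([[x,y] for x in np.arange(480,660,.5) for y in np.arange(-60,120,.5)])
H=[]
src=np.float32([[500,-40],[650,-40],[650,110],[500,110]])
dst=np.float32([proj(c,[*q,6.]) for q in src])
M=cv2.getPerspectiveTransform(np.float32((src-[480,-60])*3),dst)
r=cv2.warpPerspective(g,M,(540,540),flags=cv2.INTER_CUBIC|cv2.WARP_INVERSE_MAP)
cv2.imwrite("pics/rect.png",r)
d=cv2.distanceTransform((r<90).astype(np.uint8),cv2.DIST_L2,5)
n,l,st,ce=cv2.connectedComponentsWithStats((d>55).astype(np.uint8))
for i in range(1,n): print((ce[i]/3+[480,-60]).round(1),d[l==i].max()/3)
E
```

```text
16 rim c [573.9  32.3] r 79.5 res 0.3
18 rim c [574.   32.6] r 78.8 res 0.3
[524.9 -46.9] 24.499228
[602.1 -10. ] 22.701296
[626.8  31.1] 22.837729
[574.2  32.5] 22.701296
[524.9  39. ] 22.902328
[554.5  78.8] 22.77313
```

View pics/rect.png

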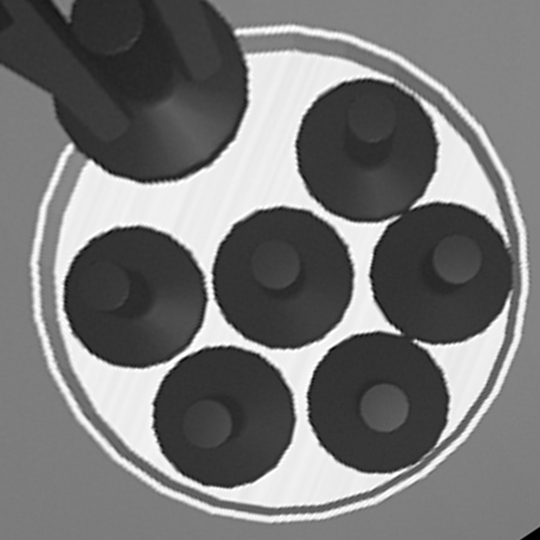

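```bash
python3 - <<'E'
from h import *
c=cam("wrist"); o=get_obs(); b=cv2.imread("pics/w12.png"); g=cv2.cvtColor(b,cv2.COLOR_BGR2GRAY)
pts=[]
for u in range(296,346):
    col=g[190:232,u].astype(int)
    # upper edge of the cup: last bright->dark crossing going down
    k=[i for i in range(1,len(col)) if col[i-1]>=110>col[i]]
    if k: i=k[-1]; pts.append((u,190+i-1+(col[i-1]-110)/(col[i-1]-col[i])))
pts=np.array(pts); print(len(pts),pts[::6].round(1).tolist())
for zz in (68,70,72):
    P=np.array([ray(c,q,zz)[:2] for q in pts])
    from scipy.optimize import least_squares
    f=least_squares(lambda s:np.hypot(*(P-s).T)-24,[547,-8],loss="soft_l1"); print(zz,f.x.round(2),np.abs(f.fun).max().round(2), "tcp-cup",(o["ee_pos"][:2]-f.x).round(2))
E
```

```text
50 [[296.0, 218.6], [302.0, 214.3], [308.0, 211.4], [314.0, 210.3], [320.0, 209.6], [326.0, 209.9], [332.0, 211.7], [338.0, 214.4], [344.0, 218.4]]
68 [546.23  -7.42] 0.27 tcp-cup [1.62 0.98]
70 [546.57  -6.88] 0.28 tcp-cup [1.28 0.45]
72 [546.92  -6.34] 0.3 tcp-cup [ 0.93 -0.09]
```

>>> arm_command(
  increments=[
    [[0.15,0.2,1],0],
    [[0.05,0,1.3],0],
    [[0,0,1.0],0],
    [[0,0,0.3],0],
    [[0,0,0],0],
  ],
)

```text
t: 16.0
ee_pos: [547.9, -8.1, 44.0]
orientation: [-2.997, 0.901, -0.007]
ft_force: [-0.3, 0.1, -0.4]
width: 14.5
```

```bash
python3 - <<'E'
from h import *
need(548.3,-9.2,30); im=get_image("wrist"); cv2.imwrite("pics/w13.png",im[:,:,::-1])
E
```

```text
t 16.0 pos [547.9  -8.1  44. ] jaw -33.5 toolz [ 0.008  0.01  -1.   ] w 14.5 need cm [0.1  0.08 1.4 ]
```

View pics/w13.png

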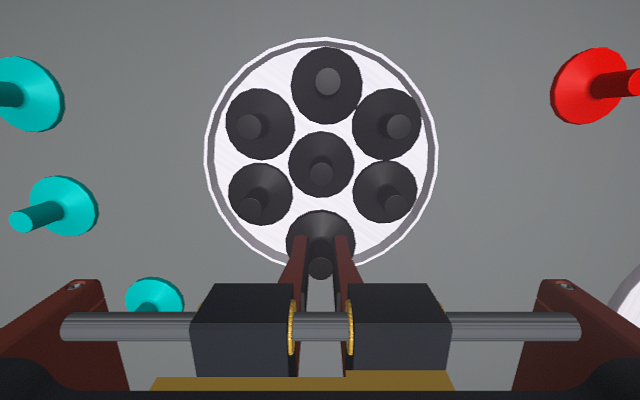

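>>> arm_command(
  increments=[
    [[0.1,0.08,0.8],0],
    [[0,0,0.7],0],
    [[0,0,0.2],0],
    [[0,0,0],0],
  ],
)

```text
t: 16.45
ee_pos: [549.0, -9.2, 26.2]
orientation: [-2.997, 0.9, -0.009]
ft_force: [-0.5, 0.1, 0.3]
width: 14.4
```

```bash
python3 - <<'E'
from h import *
need(548.3,-9.2,18); print(get_obs()["ft_force"]); im=get_image("wrist"); cv2.imwrite("pics/w14.png",im[:,:,::-1])
cv2.imwrite("pics/w14z.png",cv2.resize(im[150:300,200:440,::-1],None,fx=3.3,fy=3.3,interpolation=cv2.INTER_CUBIC))
E
```

```text
t 16.45 pos [549.   -9.2  26.2] jaw -33.4 toolz [ 0.009  0.01  -1.   ] w 14.4 need cm [-0.06  0.05  0.82]
[-0.45743283  0.09312478  0.2720174 ]
```

View pics/w14z.png

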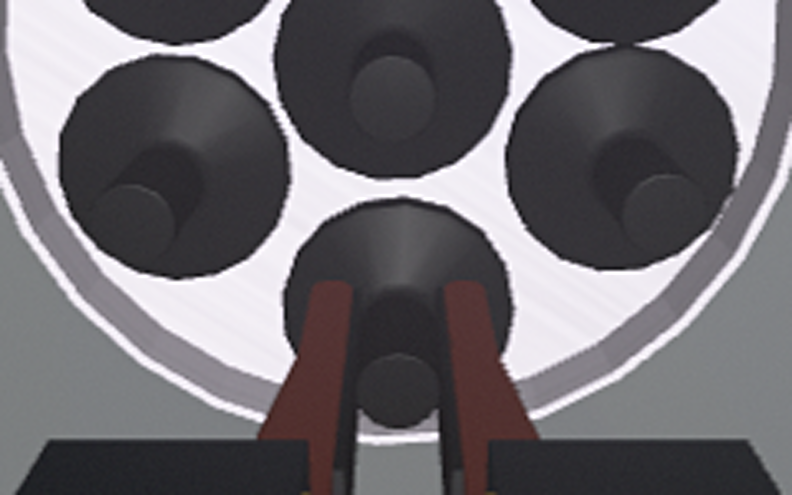

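>>> arm_command(
  increments=[
    [[-0.03,0.0,0.4],0],
    [[0,0,0.3],0],
    [[0,0,0.1],0],
    [[0,0,0],0],
  ],
)

```text
t: 16.9
ee_pos: [549.2, -9.0, 18.2]
orientation: [-2.997, 0.9, -0.011]
ft_force: [-0.2, -0.8, -0.5]
width: 14.1
```

```bash
python3 - <<'E'
from h import *
need(548.3,-9.2,18); print(get_obs()["ft_force"]); im=get_image("wrist")
cv2.imwrite("pics/w15z.png",cv2.resize(im[150:300,200:440,::-1],None,fx=3.3,fy=3.3,interpolation=cv2.INTER_CUBIC))
E
```

```text
t 16.9 pos [549.2  -9.   18.2] jaw -33.4 toolz [ 0.01  0.01 -1.  ] w 14.1 need cm [-0.07  0.07  0.02]
[-0.2042252  -0.82657378 -0.47764707]
```

View pics/w15z.png

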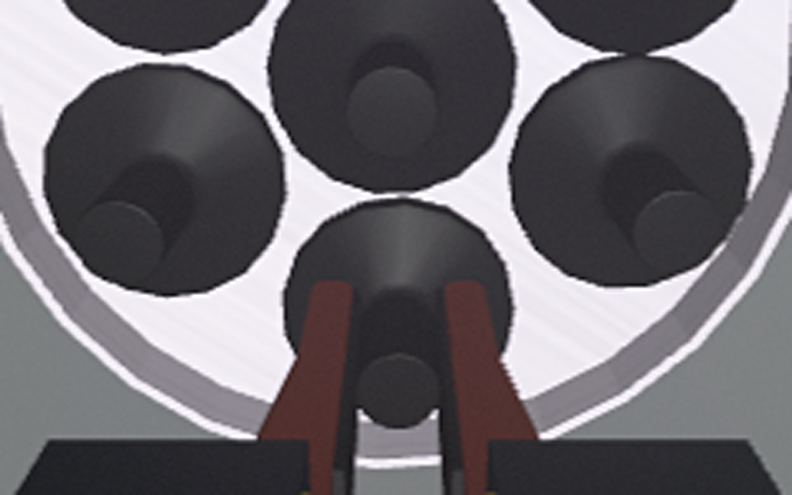

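>>> arm_command(
  increments=[
    [[0,0.1,0.05],0],
    [[0,0,0.1],0],
    [[0,0,0.05],0],
    [[0,0,0],0],
  ],
)

```text
t: 17.35
ee_pos: [549.0, -9.9, 17.8]
orientation: [-2.997, 0.9, -0.012]
ft_force: [0.0, 0.4, -1.0]
width: 14.4
```

```bash
python3 - <<'E'
from h import *
need(548.3,-9.2,18); print(get_obs()["ft_force"]); im=get_image("wrist")
cv2.imwrite("pics/w16z.png",cv2.resize(im[150:300,200:440,::-1],None,fx=3.3,fy=3.3,interpolation=cv2.INTER_CUBIC))
E
```

```text
t 17.35 pos [549.   -9.9  17.8] jaw -33.4 toolz [ 0.011  0.01  -1.   ] w 14.4 need cm [-0.1  -0.02 -0.02]
[ 0.04827195  0.35072811 -0.98542058]
```

View pics/w16z.png

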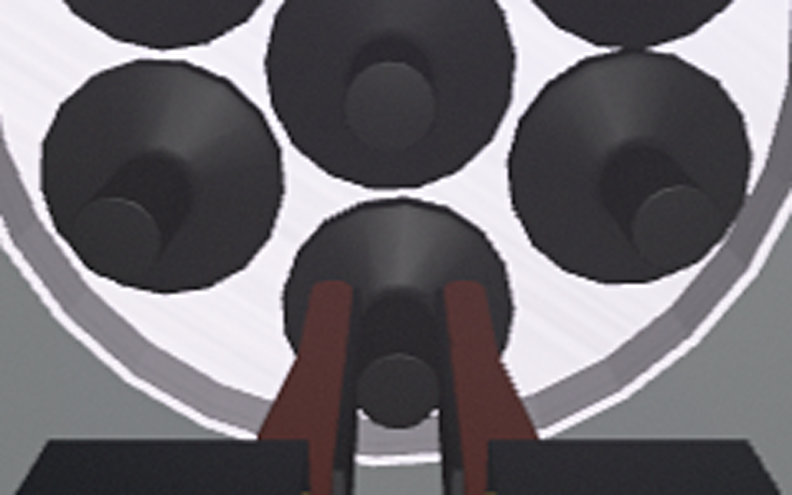

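>>> arm_command(
  increments=[
    [[0,0,0.15],0],
    [[0,0,0.15],0],
  ],
)

```text
t: 17.6
ee_pos: [549.3, -9.8, 17.4]
orientation: [-2.996, 0.9, -0.012]
ft_force: [-8.3, -0.8, 26.1]
width: 14.4
```

```bash
python3 - <<'E'
from h import *
need(548.3,-9.2,18); print(get_obs()["ft_force"])
E
```

```text
t 17.6 pos [549.3  -9.8  17.4] jaw -33.4 toolz [ 0.011  0.01  -1.   ] w 14.4 need cm [-0.12  0.   -0.06]
[-8.28002734 -0.84220566 26.08521992]
```

>>> arm_command(
  increments=[
    [[0,0,0],0],
    [[0,0,0],0],
    [[0,0,0],0],
    [[0,0,-0.5],0],
    [[0,0,-1.5],0],
    [[0,0,-2],0],
    [[0,0,-3],0],
    [[0,0,-3],0],
    [[0,-2,-2],0],
    [[0,-2,-1],0],
    [[0,0,0],0],
  ],
  gripper=0.28,
)

```text
t: 18.7
ee_pos: [570.3, 22.5, 158.8]
orientation: [-2.995, 0.902, -0.015]
ft_force: [0.6, -0.7, -0.7]
width: 24.2
```

```bash
python3 - <<'E'
from h import *
need(548.3,-9.2,18); print(get_obs()["ft_force"]); im=get_image("wrist")
cv2.imwrite("pics/w17.png",im[:,:,::-1])
s=get_image("scene"); cv2.imwrite("pics/s17.png",cv2.resize(s[130:300,150:450,::-1],None,fx=2.6,fy=2.6,interpolation=cv2.INTER_CUBIC))
E
```

```text
t 18.7 pos [570.3  22.5 158.8] jaw -33.5 toolz [ 0.013  0.01  -1.   ] w 24.2 need cm [-0.16  4.08 14.02]
[ 0.58870109 -0.67774926 -0.67523259]
```

View pics/w17.png

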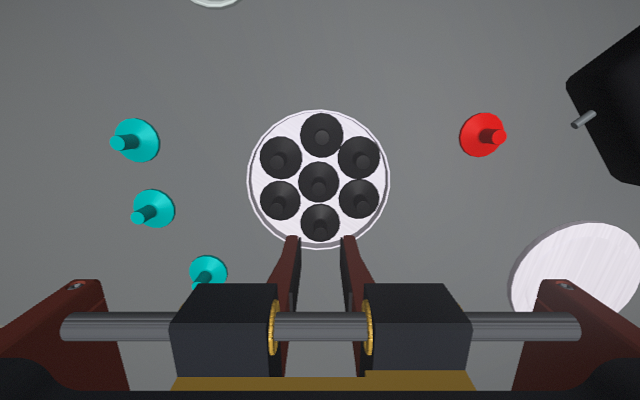

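View pics/s17.png

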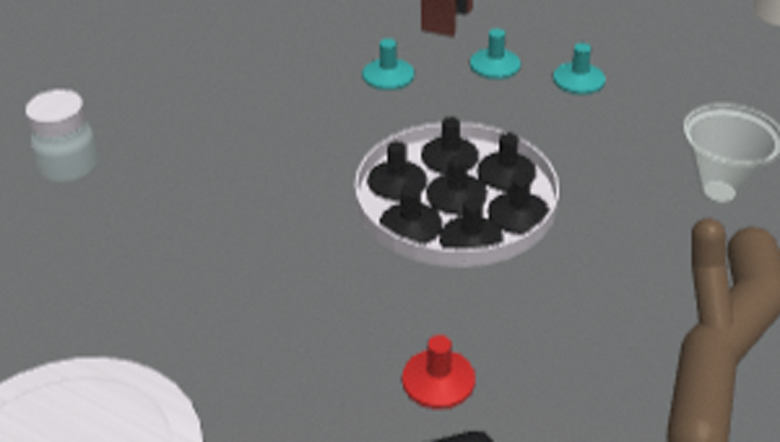

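>>> arm_command(
  increments=[
    [[-2.5,-1.5,-0.3],0],
    [[-3,-1.7,-0.3],0],
    [[-3,-1.7,0],0],
    [[-3,-1.7,0],0],
    [[-3,-1.7,0],0],
    [[-3,-1.7,0],0],
    [[-1,-0.5,0],0],
    [[0,0,0],0],
  ],
)

```text
t: 19.6
ee_pos: [460.2, 208.1, 156.2]
orientation: [-3.005, 0.916, 0.013]
ft_force: [0.5, -0.8, 0.3]
width: 24.8
```

```bash
python3 - <<'E'
from h import *
need(480,200); im=get_image("top"); b=np.ascontiguousarray(im[:,:,::-1]); c=cam("top")
for uv,p in tincups(b,c): 
    d=p-[573.2,33,0]; print(uv.round(1),p.round(1),np.hypot(*d[:2]).round(1),np.degrees(np.arctan2(d[1],d[0])).round(1))
cv2.imwrite("pics/top3.png",cv2.resize(b[130:320,160:480],None,fx=2.5,fy=2.5,interpolation=cv2.INTER_CUBIC))
E
```

```text
t 19.6 pos [460.2 208.1 156.2] jaw -33.9 toolz [-0.008  0.003 -1.   ] w 24.8 need cm [ 2.1  -0.43 -0.02]
[302.9 183.6] [626.3  31.3   6. ] 53.1 -1.8
[282.  194.5] [605.3  74.4   6. ] 52.4 52.2
[323.3 195.3] [601.4  -9.7   6. ] 51.2 -56.5
[302.7 209.6] [573.4  32.9   6. ] 0.2 -30.7
[280.2 219.8] [553.8  79.1   6. ] 50.0 112.8
[324.  221.9] [547.3  -9.6   6. ] 49.8 -121.3
[300.2 234.1] [523.9  39.2   6. ] 49.7 172.8
```

View pics/top3.png

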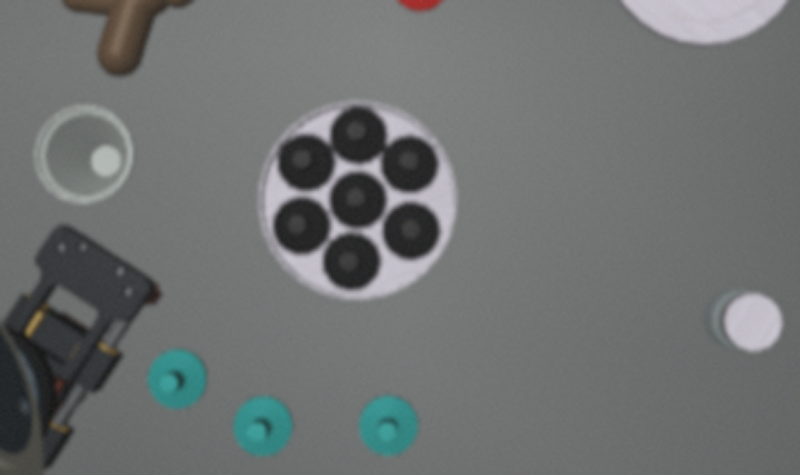

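```bash
python3 - <<'E'
from workcell import *
close_job()
E
```

```text
the job is handed in; nothing more can be done
```

All seven suction cups are now in the tin, one in the middle and six around it. I handed the job in at about 20 s of the 51 s allowed.

**What I did:** I gripped the trailing cup of the group of two by its stem and slid the pair along the wall until it met the group of three. That left a gap of about 131° between the cups on either side. I then picked up the loose cup, after gripping it twice at right angles to centre it, and lowered it into the gap until it touched the floor. I released it and drew the arm clear.

**Last checks:**
- **Ring cups:** in the final top view the six lie 50–53 mm from the tin's centre, and the middle cup is within 0.2 mm of it.
- **New cup:** it sits at 49.8 mm, with about 6 mm to each ring neighbour and 2 mm to the middle cup.
- **Flat and upright:** the wrist and scene pictures, taken just after release, show every cup flat with its stem up.
- **Jar and cone:** the final top view shows both still where they stood.

**Disagreements and limits:**
- **Calibration:** the cameras and the tool position disagreed by 1–2 mm. I allowed for that when placing the cup.
- **Force:** the wrist read about 26 N when the loose cup was pressed to the floor, which is below the limits.
- **Lift while sliding:** the gripper crept up about 1 mm while closing on the cup it slid, so that cup may have been raised by less than 1 mm.

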